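# Open the screw press that holds the leg link

### The job

Two identical small screw presses stand on this robot-builder's desk; one has a long grey leg link under its screw, the other a round black wheel disc. Open the press with the grey leg link fully by turning its red handwheel anticlockwise up to its stop, following the wheel as the stem rises, then let go. Leave the link lying on its anvil and leave the other press as it is.

Things in the scene. Friction and masses are not known exactly. Their poses are not given: they have to be found in the camera images.
- wheel_link_mid (a point): Red round handwheel on top of the press with the grey leg link: solid disc, 62 mm diameter, 20 mm thick, axis vertical, free all round, so it can be gripped across its diameter from above at any yaw; nothing within 40 mm below it but its 16 mm stem. Point: on the axis at half thickness, 175 mm above the table when screwed right down; rises and turns with the wheel; z up, x to the white rim mark.
- wheel_link (a joint): Turn of that handwheel, rad, growing anticlockwise seen from above: 0 = right down (pad 1 mm above the link), 1.4 = upper stop, fully open; starts between 0 and 0.25. The steep screw lifts wheel, stem and pad 12 mm per rad (17 mm in all). Light friction, 0.12 N m; stays where left. The blue press is bolted down; crossbeam 36 x 150 mm, top 115 mm above the table.
- link_mid (a point): Middle of the grey leg link (170 x 34 x 10 mm, lattice bar with two round ends, loose, 60 g), lying flat across the round steel anvil of the press to be opened, its two ends sticking out on either side between the posts. The point is at half its thickness, 35 mm above the table; x runs along the link.
- wheel_disc_rim (a point): Point on the rim of the identical red handwheel of the other press, which holds a round black wheel disc (90 mm); at half the wheel's thickness, 31 mm from the wheel's axis, which lies on this point's minus x side. To be left alone.
Mind the look-alikes: they are no part of the job. What is shaped like the part that bears wheel_link_mid but orange is not meant.

How it is judged:
By the outcome, as a careful person would: the job done as asked, in the order asked, and still so for the second after the job is handed in, with the robot touching nothing.
It also fails if it takes over 38 s, if anything falls off the work surface, if the arm or the gripper's body presses on something with over 40 N, if the wrist force passes 120 N, or if a joint passes its speed limit or range.

### The arm

A 6-joint arm with a two-finger parallel gripper is mounted at the origin on the work surface. World frame = base frame: x ahead of the robot, y to its left, z up, the work surface at z = 0. Lengths are in m, angles in rad, forces in N, time in s.
With the tool pointing down it reaches from about 0.35 to 0.775 m from the base axis. Payload 7.3 kg.
Tool frame: the origin (TCP) lies at the very end of the fingers, on their centre line; the grasp point (between the pads) lies 19 mm behind it (robot.hold_point_z is the distance from the TCP to the grasp point, in m); z points along the fingers, y is the direction in which the jaws open and shut (so a half turn about z gives the same grasp; the last joint's range is limited). The gripper opens to 92 mm and grips with 3 to 60 N. Pads are 19 mm wide; open, the fingers measure 130 mm over their backs; the gripper's body (75 mm by 190 mm) begins 47 mm behind the grasp point.
Start: joints at [-1.251, 0.342, 1.524, -0, 1.275, -0.146], TCP at [0.236, -0.469, 0.227] pointing down, gripper open.
Joint ranges: [-2.53, 2.53], [-0.77, 2.02], [0.04, 2.7], [-1, 4.14], [0.28, 2.66], [-3.11, 3.11]. Speed limits (rad/s): [2.57, 2.57, 3.14, 3.14, 3.14, 3.14].

### API

Orientations are given as [roll, pitch, yaw] about the fixed x, y, z axes, in that order (R = Rz(yaw) Ry(pitch) Rx(roll)).
In Python, from cell import monitor, viewer, robot gives the robot as it stands.
- The arm moves only by the tool move_arm, never from a script. Its argument "deltas" is a list of rows, each an object of numbers: "x", "y", "z": the shift along the tool's x, y, z in m; "wx", "wy", "wz": the turn, a rotation vector about the tool's x, y, z in degrees; "hand": the opening, from 0 (shut) to 1 (fully open). In form: [{"x": .., "y": .., "z": .., "wx": .., "wy": .., "wz": .., "hand": ..}, ...]. A call has 1 to 8 rows; each row is the pose to reach, as a shift and turn from the pose commanded when the call began, along the tool's axes at that moment; what a row does not reach only later rows make up. A row lasts 1/8 s, in which the tool goes at most 62.5 mm and 10.7 degrees, less where a joint would pass 70% of its speed; a pose out of reach is approached as far as the arm can. A call with a gripper value outside its range is refused whole. The fingers move at their own pace and stop on an object; "grip_force" is the grip in N (left out, the last holds). Time passes only in rows, so rows that repeat a pose let the fingers close. It gives the time, the measured TCP pose, the force and the opening at its end, in the units of the state.
- monitor.observe(): the state, without advancing time (a new reading comes with each control period).
- viewer.read_camera(name): name is "scene" or "side" or "wrist"; returns the picture (400x640x3 uint8, red, green, blue); there is no depth.
- viewer.camera_params(name): a dict with "camera_matrix" (3x3 intrinsics, pixels), "R" (3x3) and "t" (3): a world point X has camera coordinates R X + t. Camera axes: x right, y down, z forward; pixel columns grow to the right and rows downward; lengths in m; the calibration is good to about 2 mm. A picture is of the moment at which its call begins: read the wrist's pose just before it. camera_params takes no time and is no camera call; for the wrist camera it gives the pose at the moment of the call.
- robot.hand_in(): hands the job in, once; it reports no verdict.
The state is a dict: "time": time; "qpos": joint angles; "qvel": joint speeds; "joint_efforts": joint torques, N m; "tool_pos": TCP position; "tool_rot": TCP orientation; "contact_force": force on the tool from outside, world axes, zero at the start; "torque": the same for the moment, N m; "opening": finger opening in m.
Only numpy, scipy, OpenCV 4.12 (cv2) and the standard library are available. Lean on these libraries where they do the work, as an engineer would, in place of code of your own. Each camera call takes 0.05 s, during which the arm holds its last target. There are 200 camera calls.

## Working session

There is one attempt and no reset: what is moved stays moved. The work goes in short steps, Python scripts to look and compute and a tool call to move; the robot and the scene stay as the last step left them, time stands still between calls to the robot, and variables do not carry over. Pictures are saved under pics/ and viewed, about 8 in all and at most 12, crops included, and the job is handed in when it is done.

Besides the shell and the picture viewer there is one more tool, called after "Request:" as a command line: name --argument value ..., lists and objects as JSON in quotes. move_arm: Moves the arm, as the interface text tells. Its arguments: {"type":"object","properties":{"deltas":{"type":"array","items":{"type":"object","properties":{"x":{"type":"number"},"y":{"type":"number"},"z":{"type":"number"},"wx":{"type":"number"},"wy":{"type":"number"},"wz":{"type":"number"},"hand":{"type":"number"}}}},"grip_force":{"type":"number"}},"required":["deltas"]}

```bash
ls; mkdir -p pics; python3 - <<'E'
from cell import monitor, viewer, robot
import cv2
for n in ("scene","side"):
    cv2.imwrite(f"pics/{n}0.png",viewer.read_camera(n)[:,:,::-1]); p=viewer.camera_params(n); print(n,p)
print(monitor.observe())
E
```

```text
pics
scene {'camera_matrix': array([[448.31077928,   0.        , 321.1643391 ],
       [  0.        , 448.31077928, 193.65563886],
       [  0.        ,   0.        ,   1.        ]]), 'R': array([[ 5.59367240e-01,  8.28919846e-01, -4.23687951e-04],
       [ 5.17144079e-01, -3.49375761e-01, -7.81344085e-01],
       [-6.47819645e-01,  4.36839177e-01, -6.24100345e-01]]), 't': array([-0.29040747, -0.10379236,  1.54765132])}
side {'camera_matrix': array([[468.33044345,   0.        , 322.00033251],
       [  0.        , 468.33044345, 203.55272143],
       [  0.        ,   0.        ,   1.        ]]), 'R': array([[-0.9159579 , -0.40114086,  0.01035051],
       [-0.30234222,  0.6729439 , -0.67508198],
       [ 0.26383765, -0.62147607, -0.7376701 ]]), 't': array([0.41168897, 0.17033936, 1.43295751])}
{'time': 0.1, 'qpos': array([-1.25098475e+00,  3.42628608e-01,  1.52491873e+00, -3.97823967e-05,
        1.27537236e+00, -1.45984927e-01]), 'qvel': array([-4.02287021e-05, -1.17628370e-03, -2.75923831e-03, -2.34073241e-04,
        7.26561763e-04,  1.24649208e-03]), 'joint_efforts': array([ 2.23964758e-03, -4.32001412e+01, -2.44694513e+01,  7.19201867e-02,
        5.26349153e-02, -3.09367022e-05]), 'tool_pos': array([ 0.23569878, -0.46871969,  0.2261281 ]), 'tool_rot': array([-3.14027418e+00, -1.55403155e-04,  4.65808013e-01]), 'contact_force': array([ 1.60476842,  0.39616344, -0.55277948]), 'torque': array([-0.0306005 , -0.01074942,  0.01417485]), 'opening': 0.0921191337115279}
```

View pics/scene0.png

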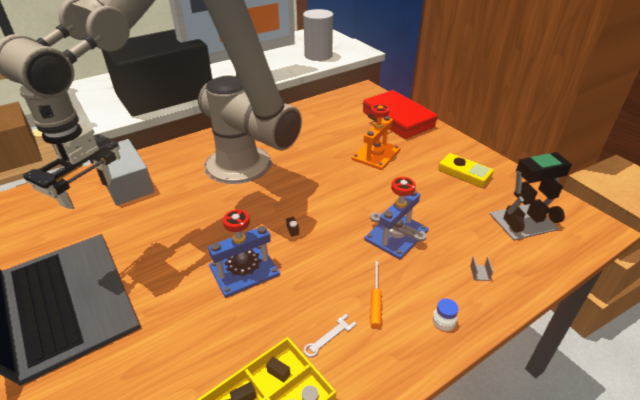

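View pics/side0.png

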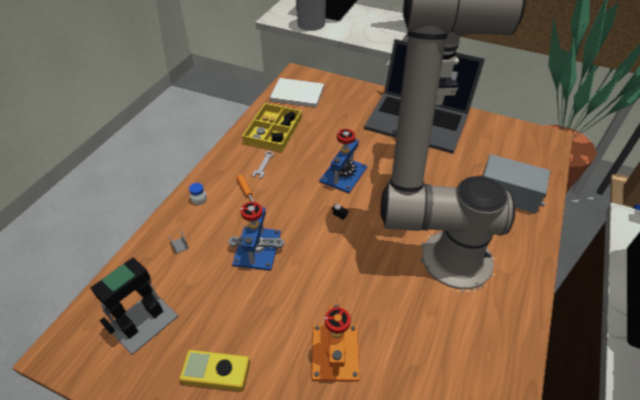

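Red wheels: scene (237,220) is on the blue press with the black disc (leave it). Scene (381,110) is on the orange press (a look-alike). Scene (403,186), side (252,211), is on the blue press with the grey link, so that is the target. I'll check it in one close crop of both views.

```bash
python3 - <<'E'
import cv2,numpy as np
a=cv2.imread("pics/scene0.png")[165:260,355:440]; b=cv2.imread("pics/side0.png")[190:285,215:300]
cv2.imwrite("pics/c1.png",np.hstack([cv2.resize(a,None,fx=4.5,fy=6*.75,interpolation=cv2.INTER_CUBIC),cv2.resize(b,None,fx=4.5,fy=4.5,interpolation=cv2.INTER_CUBIC)]))
E
```

```text
(no output)
```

View pics/c1.png

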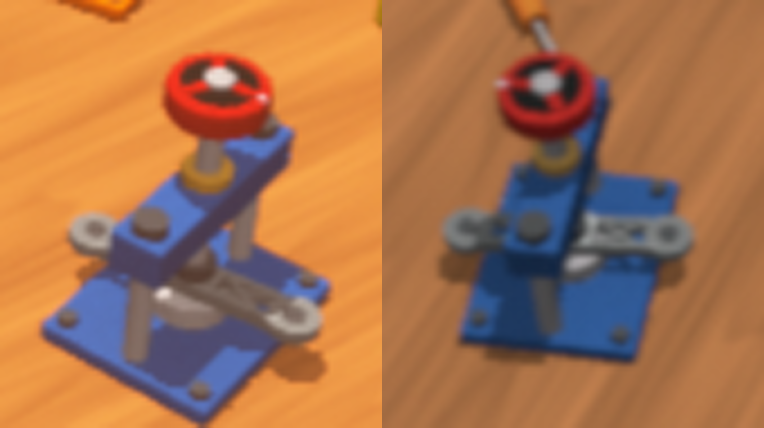

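The crop confirms it: the grey lattice link lies under the left wheel's screw. Wheel silhouette centre is scene (403.6,186.2), side (251.6,211.2). White mark is scene (413.4,186.8), side (241.4,208.7). Beam bolts are at crop (150,222) and (267,128).

```bash
cat > h.py <<'E'
from cell import monitor, viewer, robot
import cv2, numpy as np
P={n:viewer.camera_params(n) for n in("scene","side")}
def M(n): p=P[n]; return p["camera_matrix"]@np.c_[p["R"],p["t"]]
def tri(a,b):
    X=cv2.triangulatePoints(M("scene"),M("side"),np.float64(a).reshape(2,1),np.float64(b).reshape(2,1)); return (X[:3]/X[3]).ravel()
def onz(n,uv,z):
    m=M(n); h=np.linalg.inv(np.c_[m[:,0],m[:,1],m[:,2]*z+m[:,3]])@[*uv,1]; return h[:2]/h[2]
E
python3 - <<'E'
from h import *
c=tri((403.6,186.2),(251.6,211.2)); m=tri((413.4,186.8),(241.4,208.7)); print(c,m,m-c)
for n,uv in(("scene",(403.6,186.2)),("side",(251.6,211.2))): print(onz(n,uv,.177))
f=lambda u,v:(355+u/4.5,165+v/4.5)
a,b=onz("scene",f(150,222),.12),onz("scene",f(267,128),.12); print("beam",a,b,np.degrees(np.arctan2(*(b-a)[::-1])))
o=monitor.observe(); print(o["tool_pos"],np.degrees(o["tool_rot"]), np.hypot(*c[:2]))
E
```

```text
[0.57582828 0.21603027 0.17703856] [0.60097162 0.22604594 0.18660871] [0.02514334 0.01001567 0.00957015]
[0.57776706 0.21740047]
[0.57425959 0.21448585]
beam [0.59308817 0.15953158] [0.5668294  0.27522308] 102.7879013918673
[ 0.23569878 -0.46871969  0.2261281 ] [-1.79924457e+02 -8.90394492e-03  2.66888332e+01] 0.6150181178334109
```

Request:
move_arm --deltas '[{"x": 0.03, "y": -0.0225, "z": -0.05, "hand": 1}, {"x": 0.08, "y": -0.06, "z": -0.06}, {"x": 0.13, "y": -0.0975, "z": -0.06}, {"x": 0.18, "y": -0.135, "z": -0.06}, {"x": 0.23, "y": -0.173, "z": -0.06}, {"x": 0.28, "y": -0.21, "z": -0.06}, {"x": 0.33, "y": -0.248, "z": -0.06}, {"x": 0.38, "y": -0.285, "z": -0.06}]' --grip_force 25

```text
schema error: expected keys x, y, z, wx, wy, wz, hand
```

Request:
move_arm --deltas '[{"x": 0.03, "y": -0.0225, "z": -0.05, "wx": 0, "wy": 0, "wz": 0, "hand": 1}, {"x": 0.08, "y": -0.06, "z": -0.06, "wx": 0, "wy": 0, "wz": 0, "hand": 1}, {"x": 0.13, "y": -0.0975, "z": -0.06, "wx": 0, "wy": 0, "wz": 0, "hand": 1}, {"x": 0.18, "y": -0.135, "z": -0.06, "wx": 0, "wy": 0, "wz": 0, "hand": 1}, {"x": 0.23, "y": -0.173, "z": -0.06, "wx": 0, "wy": 0, "wz": 0, "hand": 1}, {"x": 0.28, "y": -0.21, "z": -0.06, "wx": 0, "wy": 0, "wz": 0, "hand": 1}, {"x": 0.33, "y": -0.248, "z": -0.06, "wx": 0, "wy": 0, "wz": 0, "hand": 1}, {"x": 0.38, "y": -0.285, "z": -0.06, "wx": 0, "wy": 0, "wz": 0, "hand": 1}]' --grip_force 25

```text
time: 1.1
tool_pos: [0.4474, -0.0425, 0.2867]
tool_rot: [3.141, 0.0, 0.466]
contact_force: [1.3, -0.9, 0.0]
opening: 0.0916
```

Request:
move_arm --deltas '[{"x": 0.048, "y": -0.036, "z": 0, "wx": 0, "wy": 0, "wz": 0, "hand": 1}, {"x": 0.096, "y": -0.072, "z": 0, "wx": 0, "wy": 0, "wz": 0, "hand": 1}, {"x": 0.144, "y": -0.108, "z": 0, "wx": 0, "wy": 0, "wz": 0, "hand": 1}, {"x": 0.192, "y": -0.144, "z": 0, "wx": 0, "wy": 0, "wz": 0, "hand": 1}, {"x": 0.231, "y": -0.174, "z": 0, "wx": 0, "wy": 0, "wz": 0, "hand": 1}, {"x": 0.231, "y": -0.174, "z": 0, "wx": 0, "wy": 0, "wz": 0, "hand": 1}]'

```text
time: 1.85
tool_pos: [0.5754, 0.2178, 0.2848]
tool_rot: [-3.141, 0.002, 0.47]
contact_force: [0.7, -0.1, -0.1]
opening: 0.0923
```

```bash
python3 - <<'E'
from h import *
o=monitor.observe();p=viewer.camera_params("wrist")
cv2.imwrite("pics/w1.png",viewer.read_camera("wrist")[:,:,::-1])
np.savez("w1.npz",K=p["camera_matrix"],R=p["R"],t=p["t"])
P["wrist"]=p
h=M("wrist")@[.576,.216,.187,1];print(o["tool_pos"],o["tool_rot"],h[:2]/h[2])
E
```

```text
[0.57541754 0.21778286 0.28480212] [-3.14057922e+00  2.00954980e-03  4.69677798e-01] [321.23682388 201.31385029]
```

View pics/w1.png

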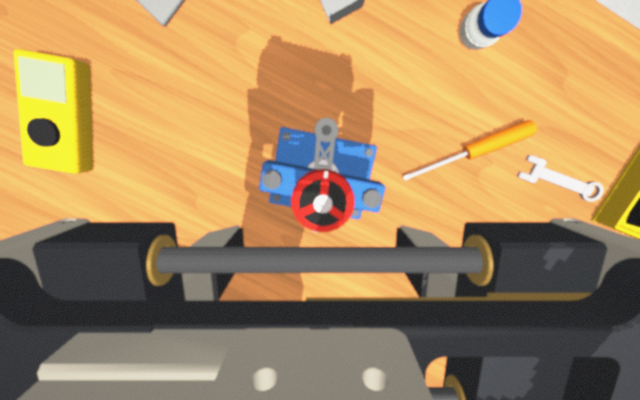

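The wrist view shows the red wheel's hub at (322.5,201), against a prediction of (321.2,201.3), and the white mark at (325.5,174). The link runs below, from (326,130) into the press. The positions agree, so I'll descend and grip.

Request:
move_arm --deltas '[{"x": 0, "y": 0.002, "z": 0.04, "wx": 0, "wy": 0, "wz": 0, "hand": 1}, {"x": 0, "y": 0.002, "z": 0.08, "wx": 0, "wy": 0, "wz": 0, "hand": 1}, {"x": 0, "y": 0.002, "z": 0.11, "wx": 0, "wy": 0, "wz": 0, "hand": 1}, {"x": 0, "y": 0.002, "z": 0.127, "wx": 0, "wy": 0, "wz": 0, "hand": 1}, {"x": 0, "y": 0.002, "z": 0.127, "wx": 0, "wy": 0, "wz": 0, "hand": 1}, {"x": 0, "y": 0.002, "z": 0.127, "wx": 0, "wy": 0, "wz": 0, "hand": 0.75}]'

```text
time: 2.65
tool_pos: [0.5766, 0.2124, 0.1609]
tool_rot: [3.141, -0.001, 0.465]
contact_force: [-0.1, 0.2, -0.3]
opening: 0.0857
```

```bash
python3 - <<'E'
from h import *
o=monitor.observe();print(o["tool_pos"],o["contact_force"],o["torque"],o["opening"])
cv2.imwrite("pics/w2.png",viewer.read_camera("wrist")[:,:,::-1])
E
```

```text
[0.5765578  0.21239959 0.16085255] [-0.10059728  0.19583071 -0.33232187] [-0.04178964  0.00171262  0.05008338] 0.08568889915895234
```

View pics/w2.png

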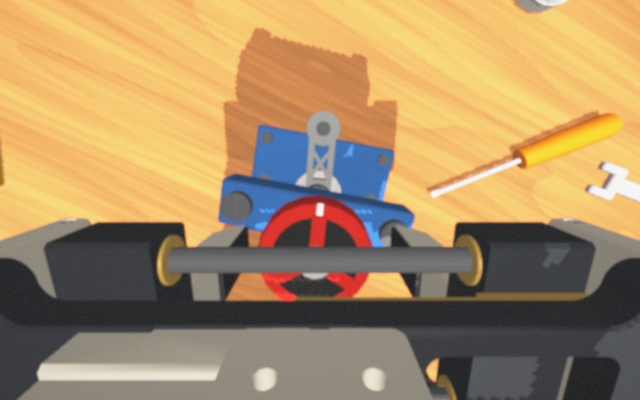

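The wheel sits slightly left of the finger gap: wheel centre at column 316, gap centre about 320. I'll shift about 2.5 mm and close.

Request:
move_arm --deltas '[{"x": 0.001, "y": -0.0025, "z": 0.002, "wx": 0, "wy": 0, "wz": 0, "hand": 0.75}, {"x": 0.001, "y": -0.0025, "z": 0.002, "wx": 0, "wy": 0, "wz": 0, "hand": 0.6}, {"x": 0.001, "y": -0.0025, "z": 0.002, "wx": 0, "wy": 0, "wz": 0, "hand": 0.5}, {"x": 0.001, "y": -0.0025, "z": 0.002, "wx": 0, "wy": 0, "wz": 0, "hand": 0.5}, {"x": 0.001, "y": -0.0025, "z": 0.002, "wx": 0, "wy": 0, "wz": 0, "hand": 0.5}, {"x": 0.001, "y": -0.0025, "z": 0.002, "wx": 0, "wy": 0, "wz": 0, "hand": 0.5}]' --grip_force 25

```text
time: 3.45
tool_pos: [0.5763, 0.2152, 0.158]
tool_rot: [3.141, -0.001, 0.466]
contact_force: [1.8, -5.4, 2.7]
opening: 0.0614
```

Gripped: opening is 61 mm and force is low. Now turn anticlockwise (−wz) at 5°/row, rising 0.21 mm/deg.

Request:
move_arm --deltas '[{"x": 0, "y": 0, "z": -0.001, "wx": 0, "wy": 0, "wz": -5, "hand": 0.5}, {"x": 0, "y": 0, "z": -0.0021, "wx": 0, "wy": 0, "wz": -10, "hand": 0.5}, {"x": 0, "y": 0, "z": -0.0031, "wx": 0, "wy": 0, "wz": -15, "hand": 0.5}, {"x": 0, "y": 0, "z": -0.0042, "wx": 0, "wy": 0, "wz": -20, "hand": 0.5}, {"x": 0, "y": 0, "z": -0.0052, "wx": 0, "wy": 0, "wz": -25, "hand": 0.5}, {"x": 0, "y": 0, "z": -0.0063, "wx": 0, "wy": 0, "wz": -30, "hand": 0.5}, {"x": 0, "y": 0, "z": -0.0073, "wx": 0, "wy": 0, "wz": -35, "hand": 0.5}, {"x": 0, "y": 0, "z": -0.0084, "wx": 0, "wy": 0, "wz": -40, "hand": 0.5}]'

```text
time: 4.45
tool_pos: [0.576, 0.2155, 0.1664]
tool_rot: [3.141, -0.0, 1.166]
contact_force: [1.0, -3.9, 1.8]
opening: 0.0616
```

```bash
python3 - <<'E'
from h import *
o=monitor.observe();print(o["tool_pos"],np.degrees(o["tool_rot"]),o["contact_force"],o["torque"],o["qpos"])
E
```

```text
[0.57595444 0.21550003 0.16641593] [ 1.79981796e+02 -7.25355768e-04  6.68211700e+01] [ 0.98145066 -3.92440965  1.80700055] [-0.60033545 -0.13330665 -0.16514628] [ 2.33569252e-01  5.55204156e-01  1.35016207e+00 -1.89625648e-04
  1.23596368e+00  6.38178444e-01]
```

Request:
move_arm --deltas '[{"x": 0, "y": 0, "z": -0.001, "wx": 0, "wy": 0, "wz": -5, "hand": 0.5}, {"x": 0, "y": 0, "z": -0.0021, "wx": 0, "wy": 0, "wz": -10, "hand": 0.5}, {"x": 0, "y": 0, "z": -0.0031, "wx": 0, "wy": 0, "wz": -15, "hand": 0.5}, {"x": 0, "y": 0, "z": -0.0042, "wx": 0, "wy": 0, "wz": -20, "hand": 0.5}, {"x": 0, "y": 0, "z": -0.005, "wx": 0, "wy": 0, "wz": -24, "hand": 0.5}, {"x": 0, "y": 0, "z": -0.0054, "wx": 0, "wy": 0, "wz": -26, "hand": 0.5}]'

```text
time: 5.2
tool_pos: [0.5757, 0.2156, 0.1718]
tool_rot: [-3.141, 0.0, 1.619]
contact_force: [-1.2, -3.4, 4.2]
opening: 0.0613
```

```bash
python3 - <<'E'
from h import *
o=monitor.observe();print(o["tool_pos"],np.degrees(o["tool_rot"]),o["contact_force"],o["torque"])
E
```

```text
[0.57568299 0.21555641 0.1717708 ] [-1.79983711e+02  7.42000476e-03  9.27336210e+01] [-1.18360755 -3.43221453  4.22099337] [-0.61310165  0.15180489 -0.19927397]
```

Request:
move_arm --deltas '[{"x": 0, "y": 0, "z": -0.0004, "wx": 0, "wy": 0, "wz": -2, "hand": 0.5}, {"x": 0, "y": 0, "z": -0.0008, "wx": 0, "wy": 0, "wz": -4, "hand": 0.5}, {"x": 0, "y": 0, "z": -0.0012, "wx": 0, "wy": 0, "wz": -6, "hand": 0.5}, {"x": 0, "y": 0, "z": -0.0016, "wx": 0, "wy": 0, "wz": -8, "hand": 0.5}]'

```text
time: 5.7
tool_pos: [0.5756, 0.2156, 0.1735]
tool_rot: [-3.141, 0.0, 1.758]
contact_force: [-2.0, -3.7, 5.5]
opening: 0.0617
```

```bash
python3 - <<'E'
from h import *
o=monitor.observe();print(o["tool_pos"],np.degrees(o["tool_rot"]),o["contact_force"],o["torque"])
E
```

```text
[0.57560373 0.21556498 0.17349258] [-1.79979413e+02  8.35919091e-03  1.00751465e+02] [-2.01135199 -3.71087195  5.49497949] [-0.64765201  0.21367624 -0.24660793]
```

Request:
move_arm --deltas '[{"x": 0, "y": 0, "z": -0.0004, "wx": 0, "wy": 0, "wz": -2, "hand": 0.5}, {"x": 0, "y": 0, "z": -0.0008, "wx": 0, "wy": 0, "wz": -4, "hand": 0.5}, {"x": 0, "y": 0, "z": -0.0012, "wx": 0, "wy": 0, "wz": -6, "hand": 0.5}]'

```text
time: 6.08
tool_pos: [0.5752, 0.2165, 0.1737]
tool_rot: [-3.14, -0.002, 1.864]
contact_force: [-2.6, 2.3, -0.5]
opening: 0.0619
```

```bash
python3 - <<'E'
from h import *
o=monitor.observe();print(o["tool_pos"],np.degrees(o["tool_rot"]),o["contact_force"],o["torque"])
cv2.imwrite("pics/w3.png",viewer.read_camera("wrist")[150:310,200:440,::-1].repeat(3,0).repeat(3,1))
E
```

```text
[0.57518886 0.21648165 0.17373343] [-1.79928125e+02 -9.71980352e-02  1.06772030e+02] [-2.64490734  2.25189365 -0.47704901] [ 0.32456885  0.27678004 -1.00022713]
```

View pics/w3.png

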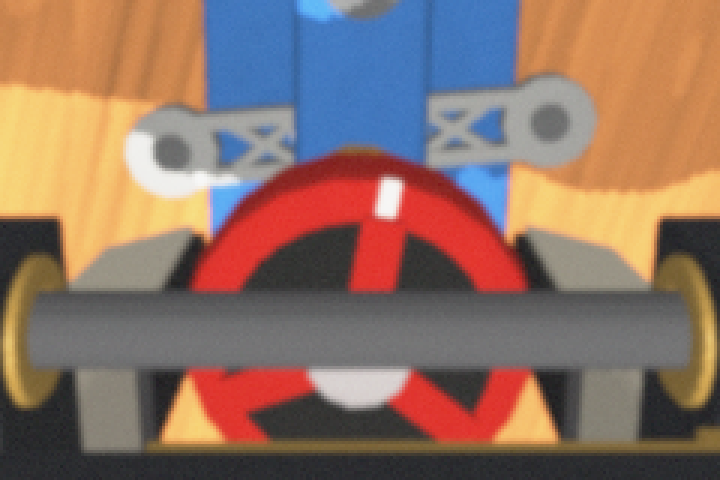

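The white mark sits right of the hub at crop (390,197), about 5° of slip relative to the fingers. Moment about z jumped from 0.25 to 1.0 N m and the rise stalled at 15.7 mm, so the upper stop is reached. The link still lies across at (165,150)–(555,120). Now release and withdraw straight up.

Request:
move_arm --deltas '[{"x": 0, "y": 0, "z": 0, "wx": 0, "wy": 0, "wz": -6, "hand": 1}, {"x": 0, "y": 0, "z": 0, "wx": 0, "wy": 0, "wz": -6, "hand": 1}, {"x": 0, "y": 0, "z": 0, "wx": 0, "wy": 0, "wz": -6, "hand": 1}, {"x": 0, "y": 0, "z": -0.02, "wx": 0, "wy": 0, "wz": -6, "hand": 1}, {"x": 0, "y": 0, "z": -0.05, "wx": 0, "wy": 0, "wz": -6, "hand": 1}, {"x": 0, "y": 0, "z": -0.09, "wx": 0, "wy": 0, "wz": -6, "hand": 1}, {"x": 0, "y": 0, "z": -0.13, "wx": 0, "wy": 0, "wz": -6, "hand": 1}, {"x": 0, "y": 0, "z": -0.13, "wx": 0, "wy": 0, "wz": -6, "hand": 1}]'

```text
time: 7.12
tool_pos: [0.5773, 0.216, 0.3081]
tool_rot: [3.134, 0.001, 1.966]
contact_force: [-0.2, 0.0, -0.1]
opening: 0.0918
```

```bash
python3 - <<'E'
from h import *
o=monitor.observe();print(o["tool_pos"],np.degrees(o["tool_rot"]),o["contact_force"],o["opening"],o["time"])
p=P["wrist"]=viewer.camera_params("wrist"); w=viewer.read_camera("wrist")
for r in (1.31,1.4):
  z=.175+.012*r+.01
  for a in (22,92,97,102):
    X=[.576+.026*np.cos(np.radians(a)),.216+.026*np.sin(np.radians(a)),z,1]; h=M("wrist")@X; print(a,h[:2]/h[2])
  h=M("wrist")@[.576,.216,z,1]; print("hub",h[:2]/h[2])
s=viewer.read_camera("side")
W=cv2.resize(w[100:260,240:400],None,fx=2.5,fy=2.5,interpolation=cv2.INTER_CUBIC); S=cv2.resize(s[180:280,210:310],(400,400),interpolation=cv2.INTER_CUBIC)
cv2.imwrite("pics/w4.png",np.hstack([W,S])[:,:,::-1])
E
```

```text
[0.57725385 0.21597879 0.30813414] [1.79566426e+02 8.37979866e-02 1.12636723e+02] [-0.15121924  0.02693987 -0.0951287 ] 0.09175227781706788 7.125
22 [344.66149449 199.09010942]
92 [327.6756778  174.13556146]
97 [325.42955436 173.40401116]
102 [323.12377169 172.86961425]
hub [318.12302861 198.83454711]
22 [344.76641957 199.35267084]
92 [327.71615677 174.30594044]
97 [325.46121383 173.57162814]
102 [323.14636015 173.03521369]
hub [318.12584187 199.09635783]
```

View pics/w4.png

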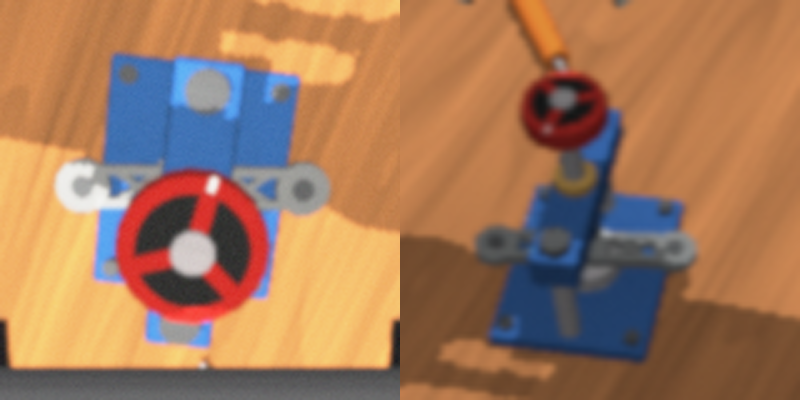

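The arm is clear. The mark at wrist (324.8,173.6) reads 98°, against about 22° at the start, a turn of about 76°. The link still lies across the anvil. The torque jump and the stalled rise both indicate the stop, so I'll hand in.

```bash
python3 -c "
from cell import robot
print(robot.hand_in())"
```

```text
the job is handed in; nothing more can be done
None
```

The press with the grey leg link is open: I turned its red handwheel anticlockwise to the upper stop, following the stem up, then let go and withdrew straight up. I handed the job in at about 7.2 s of robot time.

- **Stop reached:** over the last few degrees the wrist moment about z jumped from 0.25 to 1.0 N m, the rise stalled at 15.7 mm, and the grip slipped about 5° on the wheel.
- **Amount turned:** after release the white mark had moved from about 22° to 98°. That 76° (1.33 rad) agrees with the rise, about 1.31 rad, and fits a start near 0.08 rad. I did not measure the stop angle directly; camera error is a few degrees.
- **Surroundings:** the link still lies across its anvil and the contact force is near zero. I kept the arm above the other press on the way over and did not picture it again afterwards.

No check failed.

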